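# Free the feeder's swing clamp and hold the levelling wedge under its front foot

## Task

The trough of the small vibratory feeder needs a little more fall towards its steel catch pan. Take the T-handled square key out of its wooden stand, seat it in the brass socket of the feeder's swing clamp, turn it anticlockwise (seen from above) until the clamp arm is well clear of the ear it holds down, and leave the key standing in the socket. Then push the orange wedge along the base plate, thin end first, under the middle of the front foot bar until both rubber feet just come off the plate (about 3 mm, not more than 5), and finish still gripping the wedge there so that I can tighten the clamp again; keep the gripper itself off the feeder and the clamp, and leave the other things on the bench where they are.

Things in the scene. Friction and masses are not known exactly. Their poses are not given: they have to be found in the camera images.
- feeder_base: Aluminium base plate of the feeder, fixed to the bench, 252 x 110 x 10 mm. Origin at bench height; x runs level along the feeder from its front foot bar (nearest the robot) to the discharge end, z up. Plate top 10 mm above the bench; its front edge is at x = -130 mm, y -55 to +55 mm. A small tab at y = +55 to +110 mm, x = -61 to +1 mm carries the clamp post.
- feeder (a joint): Tilt of the feeder (about 0.9 kg) about the pin at the rear of its plate, rad: 0 = rubber feet resting on the plate, grows as the front is lifted. The foot bar is 215 mm ahead of the pin: 0.0047 rad is 1 mm of lift. It sinks back by its weight; 4 to 5 N straight up at the bar lifts it. With the clamp arm over the ear it hardly rises (2 mm at 35 N).
- foot_bar (a point): Middle of the lowest line of the dark front foot bar (92 mm along y, underside rounded, 6 mm radius), 8 mm above the plate top while the feet rest; at x -105, y 0, z 18 mm in the base frame. A 13 mm rubber foot 38 mm either side leaves 63 mm free between. Bar top 34 mm above the bench; 25 mm behind it the trough begins (top 136 mm above the bench), 60 mm behind the drive box (84 mm).
- clamp (a joint): Angle of the swing clamp, rad: near 0 (0 to 0.15 at the start) its steel arm (40 mm long, 14 wide) points at the feeder (-y of the base) and lies over the ear on the feeder's side; grows as it turns anticlockwise from above, stop at 1.4. Clear of the ear from 0.9 on; turn it past 1.1. Friction (0.06 N m) holds it where it is left.
- clamp_socket (a point): Centre of the mouth of the socket in the clamp's brass head (24 mm square), 65 mm above the bench, at x = -30, y = +86 mm in the base frame. Socket: 13.8 mm square, 16 mm deep, vertical, open to the top; its sides are parallel to this frame's x and y axes, which turn with the clamp (at 0 rad they are parallel to those of the base).
- key: Loose T-handled square key, 142 mm tall, 0.11 kg, upright in the stand. Origin at the middle of the end of its tip, z up. Tip: steel, 12 mm square, 24 mm long, sides along x and y, last 3 mm tapering to 8 mm. Shaft 11 mm round. Blue handle on top: 66 mm along y, 16 mm thick along x, 118 to 142 mm above the tip. In the socket it has 0.16 rad of play either way before it turns the clamp.
- key_grip (a point): Middle of the key's blue handle, 130 mm above the tip; grip it here across its 16 mm thickness (x).
- key_tip (a point): Middle of the end of the key's tip (the key's origin).
- key_stand: Wooden block 50 x 80 x 40 mm, fixed to the bench; origin under its middle. The key stands in its 15 mm square hole, 30 mm deep, at y = -14 mm; four short steel bits stick up to 14 mm out of the rest of the top.
- wedge: Loose orange wedge, 0.12 kg, 30 mm wide, 116 long. Origin under the middle of its grip block (36 x 30 x 30 mm tall, black ribs); x to the thin end. Toe at x = +98 mm, 3 mm thick; the top rises 1 in 5 to 19 mm at x = +18. Flat on the plate it meets the bar with its toe 25 mm past the bar; each further 5 mm lifts 1 mm. Long scribed line 40 mm behind the toe. Pushing takes 5 to 12 N.
- wedge_toe (a point): Middle of the thin end of the wedge, on its underside.
- timer: Grey countdown timer lying on the bench, 40 x 62 x 17 mm, bystander. It lies between the feeder and the sieve shaker, a fixed machine to keep clear of: base box 0.47 to 0.85 m ahead of the robot, from the centre line to 0.30 m right, 0.12 m high, with a tower of sieves over 0.5 m tall on it (0.55 to 0.76 m ahead, 0.05 to 0.26 m right).
- scoop: Aluminium hand scoop, 170 mm long, bystander.
- brush: Wood-handled sieve brush, 165 mm long, bystander.
Mind the look-alikes: they are no part of the job. What is shaped like the key but red or turquoise is not meant.

How it is judged (in metres and radians):
On the way, in this order (a step that is already met when the one before it is completed fails the run):
1. the key's tip is seated in the socket of the closed clamp (horizontal distance between key_tip and clamp_socket below 0.005 m and z of key_tip in the frame of clamp_socket below -0.01 m and value of joint clamp below 0.5 rad), for 0.1 s.
2. the clamp is turned clear of the ear with the key still in its socket (horizontal distance between key_tip and clamp_socket below 0.005 m and z of key_tip in the frame of clamp_socket below -0.01 m and value of joint clamp above 1 rad), for 0.1 s.
3. the gripped wedge carries the front of the feeder, feet off the plate (value of joint feeder above 0.0065 rad and contact force between wedge and feeder above 1 N and contact force between the fingers and wedge above 2 N), for 0.2 s.
At the end, for the whole second after the job is handed in: Front feet 1.4 to 5.5 mm clear of the plate (tilt 0.0065 to 0.0255 rad) and still, carried by the wedge (over 1 N, toe within 20 mm of the plate's middle line); gripper still grips the wedge (over 2 N), not touching the feeder; clamp open past 1.0 rad, key still standing in its socket (all of step 3 and value of joint feeder below 0.0255 rad and velocity of joint feeder below 0.03 rad/s and contact force between each of the arm, the fingers and feeder below 0.5 N and y of wedge_toe in the frame of feeder_base between -0.02 and 0.02 m and value of joint clamp above 1 rad and horizontal distance between key_tip and clamp_socket below 0.008 m and z of key_tip in the frame of clamp_socket below -0.008 m); the arm keeps its last pose, push and grip.
It fails at once if the arm or gripper pushes the feeder itself (contact force between any of the arm, the fingers and feeder above 5 N).
It fails at once if the arm or gripper turns the clamp directly instead of with the key (contact force between any of the arm, the fingers and clamp above 3 N).
It fails at once if a bystander is pushed more than 30 mm (distance of any of timer, scoop, brush from where it was at the start of the episode above 0.03 m).
It also fails if it takes over 56 s, if anything falls off the work surface, if the arm or the gripper's body presses on something with over 40 N, if the wrist force passes 120 N, or if a joint passes its speed limit or range.

## Robot

A 6-joint arm with a two-finger parallel gripper is mounted at the origin on a cart in front of the work surface, level with it; the furniture and walls round the work are solid. World frame = base frame: x ahead of the robot, y to its left, z up, the work surface at z = 0. Lengths are in mm, angles in degrees, forces in N, time in s.
With the tool pointing down it reaches from about 350 to 850 mm from the base axis. Payload 8.1 kg.
Tool frame: the origin (TCP) lies on the centre line of the jaws, within the pads' length; the fingertips stand 19 mm ahead of it and the grasp point (between the pads) is the TCP; z points along the fingers, y is the direction in which the jaws open and shut (so a half turn about z gives the same grasp; the last joint's range is limited). The gripper opens to 85 mm and grips with 20 to 120 N. Pads are 22 mm wide; open, the fingers measure 114 mm over their backs; the gripper's body (76 mm by 85 mm) begins 54 mm behind the grasp point. The pads swing forward as they close: fully open they stand 13 mm farther back than shut.
Start: joints at [-69.408, 7.471, 85.268, -0, 87.261, -4.893], TCP at [258.186, -541.614, 250.292] pointing down, gripper open.
Joint ranges: [-169.43, 169.43], [-51.17, 129.36], [1.28, 143.12], [-76.62, 256.62], [0, 156.53], [-152.29, 152.29]. Speed limits (degrees/s): [136.94, 136.94, 159.86, 180, 180, 180].

## Interface

Orientations are given as [roll, pitch, yaw] about the fixed x, y, z axes, in that order (R = Rz(yaw) Ry(pitch) Rx(roll)).
In Python, from bench import r, viewer gives the robot as it stands.
- The arm moves only by the tool carry_out, never from a script. Its argument "commands" is a list that holds one entry, the list of rows, each a list of 7 numbers: the finger opening in mm, from 0 to 85.4, then the shift along the tool's x, y, z in mm, then the turn, a rotation vector about the tool's x, y, z in degrees. A call has 1 to 5 rows; each row is the pose to reach, as a shift and turn from the pose commanded when the call began, along the tool's axes at that moment; what a row does not reach only later rows make up. A row lasts 1/8 s, in which the tool goes at most 62.5 mm and 10.7 degrees, less where a joint would pass 70% of its speed; a pose out of reach is approached as far as the arm can. A call with a gripper value outside its range is refused whole. The fingers move at their own pace and stop on an object; "grip_force" is the grip in N (left out, the last holds). Time passes only in rows, so rows that repeat a pose let the fingers close. It gives the time, the measured TCP pose, the force and the opening at its end, in the units of the state.
- r.sense(): the state, without advancing time (a new reading comes with each control period).
- viewer.snapshot(name): name is "scene" or "top" or "wrist"; returns the picture (400x640x3 uint8, red, green, blue); there is no depth.
- viewer.calibration(name): a dict with "camera_matrix" (3x3 intrinsics, pixels), "k1" (the pictures are not rectified: a ray, as slopes to the right and down, at radius r is drawn at 1 + k1 r^2 times it, then the intrinsics apply), "rvec" (rotation vector, rad) and "tvec" (3), from world to camera coordinates, as OpenCV has them. Camera axes: x right, y down, z forward; pixel columns grow to the right and rows downward; lengths in mm; the calibration is good to about 2 mm. A picture is of the moment at which its call begins: read the wrist's pose just before it. calibration takes no time and is no camera call; for the wrist camera it gives the pose at the moment of the call.
- r.hand_in(): hands the job in, once; it reports no verdict.
The state is a dict: "time": time; "joint_pos": joint angles; "qd": joint speeds; "joint_efforts": joint torques, N m; "tool_pos": TCP position; "tcp_rot": TCP orientation; "ft_force": force on the tool from outside, world axes, zero at the start; "wrist_torque": the same for the moment, N m; "finger_gap": finger opening in mm.
Only numpy, scipy, OpenCV 4.12 (cv2) and the standard library are available. Lean on these libraries where they do the work, as an engineer would, in place of code of your own. Each camera call takes 0.05 s, during which the arm holds its last target. There are 200 camera calls.

## Working session

There is one attempt and no reset: what is moved stays moved. The work goes in short steps, Python scripts to look and compute and a tool call to move; the robot and the scene stay as the last step left them, time stands still between calls to the robot, and variables do not carry over. Pictures are saved under pics/ and viewed, about 8 in all and at most 12, crops included, and the job is handed in when it is done.

Besides the shell and the picture viewer there is one more tool, called after ">>>" as name(argument=value, ...) on one line, values as JSON. carry_out: Moves the arm, as the interface text tells. Its arguments: {"type":"object","properties":{"commands":{"type":"array","items":{"type":"array","items":{"type":"array","items":{"type":"number"}}}},"grip_force":{"type":"number"}},"required":["commands"]}

```bash
mkdir -p pics; ls; cat > h.py <<'E'
import numpy as np, cv2
from bench import r, viewer
from scipy.spatial.transform import Rotation as R
def cal(n):
    c=viewer.calibration(n); return np.array(c["camera_matrix"],float),float(c["k1"]),np.array(c["rvec"],float).ravel(),np.array(c["tvec"],float).ravel()
def snap(n,f):
    im=np.asarray(viewer.snapshot(n)); cv2.imwrite(f"pics/{f}.png",im[:,:,::-1]); return im
def ray(n,px,c=None):
    K,k1,rv,tv=c or cal(n); d=np.array([k1,0,0,0,0])
    p=cv2.undistortPoints(np.array([[px]],float),K,d)[0,0]
    Rm=R.from_rotvec(rv).as_matrix(); return -Rm.T@tv, Rm.T@np.array([p[0],p[1],1])
def at_z(n,px,z,c=None):
    o,d=ray(n,px,c); return o+d*(z-o[2])/d[2]
def proj(n,P,c=None):
    K,k1,rv,tv=c or cal(n); return cv2.projectPoints(np.array(P,float).reshape(-1,1,3),rv,tv,K,np.array([k1,0,0,0,0]))[0].reshape(-1,2)
def tri(obs):
    A=np.zeros((3,3));b=np.zeros(3)
    for n,px,*c in obs:
        o,d=ray(n,px,*c); d/=np.linalg.norm(d); M=np.eye(3)-np.outer(d,d); A+=M;b+=M@o
    return np.linalg.solve(A,b)
E
python3 - <<'E'
from h import *
np.set_printoptions(precision=2,suppress=True)
for n in("scene","top"):
    snap(n,n+"0"); print(n,cal(n)); 
print(r.sense())
a=cv2.imread("pics/scene0.png");b=cv2.imread("pics/top0.png")
E
```

```text
pics
scene (array([[382.12,   0.  , 310.64],
       [  0.  , 382.12, 199.7 ],
       [  0.  ,   0.  ,   1.  ]]), -0.09309843087189103, array([ 0.76, -2.29,  1.47]), array([633.75, 167.53, 757.5 ]))
top (array([[472.93,   0.  , 314.5 ],
       [  0.  , 472.93, 200.35],
       [  0.  ,   0.  ,   1.  ]]), -0.03193108810526816, array([ 2.18, -2.14,  0.16]), array([ 210.66,  617.22, 1242.45]))
{'time': 0.1, 'joint_pos': array([-69.41,   7.51,  85.32,  -0.  ,  87.26,  -4.89]), 'qd': array([ 0.05, -0.02, -0.09, -0.04,  0.05,  0.04]), 'joint_efforts': array([  0.  , -57.1 , -50.19,  -0.  ,   0.01,  -0.  ]), 'tool_pos': array([ 258.02, -541.18,  249.35]), 'tcp_rot': array([-179.91,   -0.01,   25.49]), 'ft_force': array([-0.06, -0.16, -0.42]), 'wrist_torque': array([ 0.01, -0.03,  0.02]), 'finger_gap': 85.2488761475584}
```

View pics/scene0.png

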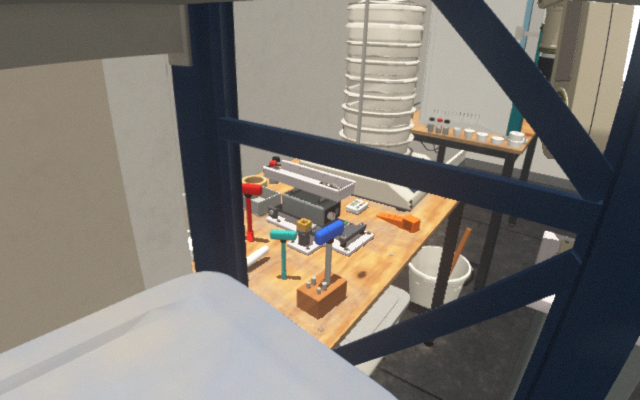

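View pics/top0.png

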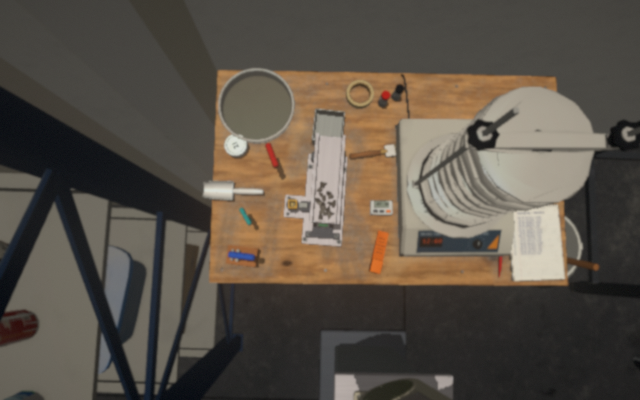

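The scene view shows three T-keys: blue in a wooden stand at about (329,233), turquoise at (283,236) and red at (252,188). In the top view they are blue (243,256), turquoise (247,215) and red (274,158). The blue one in the wooden block fits the description. The orange wedge is at top (379,252), the feeder at (324,180), and the clamp at (293,205).

```bash
python3 - <<'E'
from h import *
np.set_printoptions(precision=1,suppress=True)
for nm,px,z in [("key handle",(243,256),150),("handle L",(229,255),152),("handle R",(258,257),152),("clamp",(293,205),70),("wedge toe end",(383,232),3),("wedge block end",(376,271),20),("footbar",(322,243),30),("base front L",(304,243),10),("timer",(380,207),17),("scoop",(230,190),20),("feeder far",(330,110),100),("origin?",(400,380),0)]:
    print(nm,at_z("top",px,z))
print("proj origin",proj("top",[[0,0,0],[400,0,0],[0,300,0],[258,-541,250]]))
o,_=ray("top",(320,200));print(o); o,_=ray("wrist",(320,200));print("wrist cam",o,cal("wrist"))
im=cv2.imread("pics/top0.png")[90:290,200:420]
a=cv2.resize(im,None,fx=3.6,fy=3,interpolation=cv2.INTER_CUBIC)
a=cv2.resize(im,None,fx=2.9,fy=2.9,interpolation=cv2.INTER_CUBIC);cv2.imwrite("pics/topc.png",a)
s=cv2.imread("pics/scene0.png")[150:330,180:440]
cv2.imwrite("pics/scenec.png",cv2.resize(s,None,fx=3,fy=3,interpolation=cv2.INTER_CUBIC))
E
```

```text
key handle [457.7 396.  150. ]
handle L [459.4 429.8 152. ]
handle R [456.1 359.2 152. ]
clamp [595.  280.3  70. ]
wedge toe end [533.2  31.5   3. ]
wedge block end [426.1  53.   20. ]
footbar [498.3 200.8  30. ]
base front L [498.1 249.5  10. ]
timer [601.   42.1  17. ]
scoop [638.9 456.4  20. ]
feeder far [847.  187.9 100. ]
origin? [137.1 -15.8   0. ]
proj origin [[394.  433.2]
 [394.2 280.8]
 [280.7 431.7]
 [654.7 352.7]]
[ 444.8  239.1 1309.2]
wrist cam [ 326.8 -509.6  374.8] (array([[336.3,   0. , 318.5],
       [  0. , 336.3, 203.1],
       [  0. ,   0. ,   1. ]]), -0.002150241843977887, array([-2.4,  1.5,  0.2]), array([-600.2,  -39.7,  380.9]))
```

View pics/topc.png

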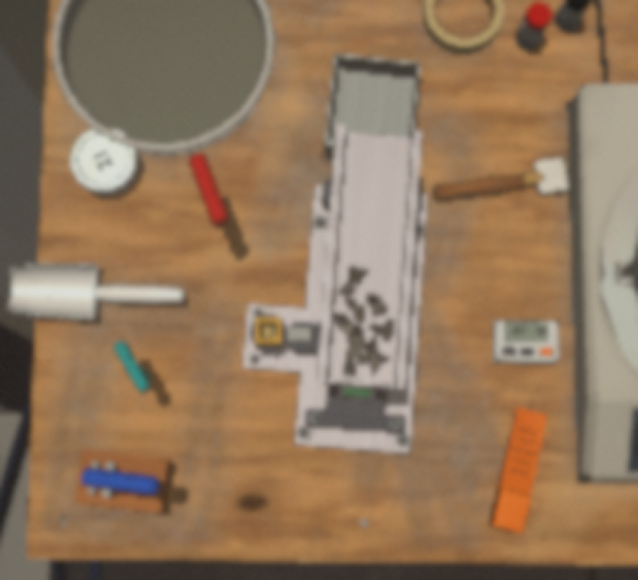

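View pics/scenec.png

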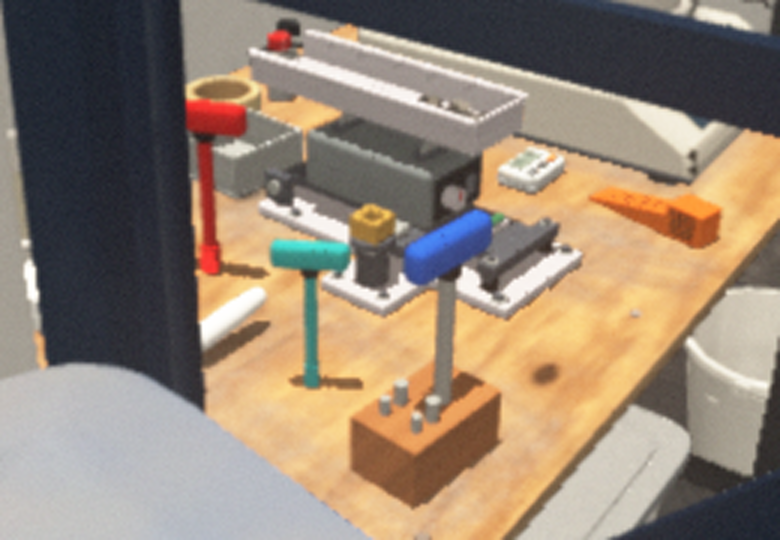

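The scene crop confirms it: the blue-handled key stands in the wooden block, and the turquoise and red ones are separate. The wedge's block end is nearest the robot with its toe ahead. Four pictures viewed so far. Next I measure the coarse layout and plan the approach.

```bash
cat >> h.py <<'E'
def W(P,z,a,ox,oy): return None
def step(cur,tgt):
    """cur,tgt=(pos3,rpy3) -> shift & rotvec in tool axes of cur"""
    A=R.from_euler("xyz",cur[1],degrees=True);B=R.from_euler("xyz",tgt[1],degrees=True)
    return np.round(np.r_[A.inv().apply(np.array(tgt[0],float)-cur[0]),(A.inv()*B).as_rotvec(degrees=True)],1)
E
python3 - <<'E'
from h import *
np.set_printoptions(precision=1,suppress=True)
f=lambda x,y:(x/2.9+200,y/2.9+90)
for nm,p,z in [("plate FL",(297,443),10),("plate FR",(410,450),10),("socket",(268,332),65),("arm end",(318,340),55),("wedge toeL",(518,408),3),("toeR",(546,412),3),("blk L",(492,525),5),("blk R",(521,531),5),("handle L",(84,478),142),("handle R",(157,485),142),("stand a",(78,500),40),("stand b",(165,512),40)]:
    print(nm,at_z("top",f(*p),z))
s=r.sense();A=R.from_euler("xyz",s["tcp_rot"],degrees=True)
o,d=ray("wrist",(318.5,203.1));_,dx=ray("wrist",(418.5,203.1))
print("cam off tool",A.inv().apply(o-s["tool_pos"]),"dir",A.inv().apply(d),"px+col",A.inv().apply(dx-d))
c=((258.2,-541.6,250.3),(180,0,25.49)); 
for t in [((300,-250,330),(180,0,25.49)),((400,40,330),(180,0,60)),((420,330,330),(180,0,90))]:
    print(step(c,t)); c=t
E
```

```text
plate FL [498.7 253.9  10. ]
plate FR [494.3 147.   10. ]
socket [596.9 282.   65. ]
arm end [591.7 236.2  55. ]
wedge toeL [536.6  43.7   3. ]
toeR [533.3  16.9   3. ]
blk L [425.4  68.3   5. ]
blk R [420.3  40.8   5. ]
handle L [460.  431.5 142. ]
handle R [455.4 369.7 142. ]
stand a [441.1 453.   40. ]
stand b [431.9 372.9  40. ]
cam off tool [  75.7    0.9 -125.4] dir [-0.3  0.   1. ] px+col [-0.   0.3 -0. ]
[ 163.2 -245.2  -79.7    0.     0.     0. ]
[ 215.1 -218.7   -0.     0.     0.   -34.5]
[ 261.1 -127.7   -0.    -0.     0.   -30. ]
```

>>> carry_out(commands=[[[85, 163, -245, -80, 0, 0, 0], [85, 163, -245, -80, 0, 0, 0], [85, 163, -245, -80, 0, 0, 0], [85, 163, -245, -80, 0, 0, 0], [85, 163, -245, -80, 0, 0, 0]]])

```text
time: 0.72
tool_pos: [299.8, -248.3, 330.6]
tcp_rot: [180.0, -0.0, 25.5]
ft_force: [1.3, -0.1, -0.8]
finger_gap: 85.0
```

>>> carry_out(commands=[[[85, 215, -219, 0, 0, 0, -34.5], [85, 215, -219, 0, 0, 0, -34.5], [85, 215, -219, 0, 0, 0, -34.5], [85, 215, -219, 0, 0, 0, -34.5], [85, 215, -219, 0, 0, 0, -34.5]]])

```text
time: 1.35
tool_pos: [399.8, 42.1, 330.2]
tcp_rot: [180.0, -0.0, 60.1]
ft_force: [0.7, -1.0, -0.3]
finger_gap: 84.9
```

```bash
python3 - <<'E'
from h import *
np.set_printoptions(precision=1,suppress=True)
s=r.sense();print(s["time"],s["tool_pos"],s["tcp_rot"],s["joint_pos"]);print(cal("wrist"))
import pickle;pickle.dump(cal("wrist"),open("wcal1.pkl","wb"));snap("wrist","w1")
c=cal("wrist");print(proj("wrist",[[535,30,3],[423,54,5],[497,200,10],[595,282,65],[457,396,142]],c))
E
```

```text
1.35 [399.8  42.1 330.2] [180.   -0.   60.1] [ -1.3 -25.3 106.5  -0.   98.8  28.6]
(array([[336.3,   0. , 318.5],
       [  0. , 336.3, 203.1],
       [  0. ,   0. ,   1. ]]), -0.002150241843977887, array([-2.7,  0.7,  0.1]), array([-326.1,  161.1,  527.6]))
[[ 414.7  118.4]
 [ 330.8  145.3]
 [ 325.6    5.8]
 [ 376.2 -157.7]
 [ 134.1 -298.6]]
```

>>> carry_out(commands=[[[85, 280, -105, 0, 0, 0, -25], [85, 280, -105, 0, 0, 0, -25], [85, 280, -105, 0, 0, 0, -25], [85, 280, -105, 0, 0, 0, -25], [85, 280, -105, 0, 0, 0, -25]]])

```text
time: 2.02
tool_pos: [448.6, 337.2, 329.6]
tcp_rot: [-180.0, 0.0, 85.1]
ft_force: [-0.7, -1.3, 0.1]
finger_gap: 84.9
```

>>> carry_out(commands=[[[85, 60, 5, 0, 0, 0, 0], [85, 60, 5, 0, 0, 0, 0], [85, 60, 5, 0, 0, 0, 0]]])

```text
time: 2.4
tool_pos: [458.9, 394.0, 329.4]
tcp_rot: [-179.9, 0.1, 85.0]
ft_force: [-0.5, -0.4, -0.3]
finger_gap: 85.1
```

```bash
python3 - <<'E'
from h import *
import pickle
np.set_printoptions(precision=1,suppress=True)
s=r.sense();print(s["time"],s["tool_pos"],s["tcp_rot"],s["joint_pos"])
c=cal("wrist");pickle.dump(c,open("wcal2.pkl","wb"));im=snap("wrist","w2")
def mask(im,lo,hi):
    h=cv2.cvtColor(im,cv2.COLOR_RGB2HSV);return cv2.inRange(h,lo,hi)
def big(m):
    n,l,st,ce=cv2.connectedComponentsWithStats(m);k=1+np.argmax(st[1:,4]);ys,xs=np.where(l==k);return np.c_[xs,ys].astype(np.float32),st[k]
w=cv2.imread("pics/w1.png")[:,:,::-1].copy();c1=pickle.load(open("wcal1.pkl","rb"))
p,st=big(mask(w,(5,150,120),(18,255,255)));hull=cv2.convexHull(p);q=cv2.approxPolyDP(hull,3,True).reshape(-1,2)
print("wedge",st,[(a,at_z("wrist",a,0,c1)[:2]) for a in q.tolist()])
p,st=big(mask(im,(105,150,60),(125,255,255)));b=cv2.boxPoints(cv2.minAreaRect(p))
print("key",st,[(a,at_z("wrist",a,150,c)[:2]) for a in b.tolist()])
cv2.imwrite("pics/w2v.png",im[:,:,::-1])
E
```

```text
2.4 [458.9 394.  329.4] [-179.9    0.1   85. ] [35.8  7.2 77.3 -0.  95.5 40.8]
wedge [ 324   95   93   60 2532] [([413.0, 99.0], array([543.3,  44.8])), ([416.0, 126.0], array([532.2,  11.8])), ([395.0, 140.0], array([500. ,   9.1])), ([331.0, 154.0], array([416.4,  35.6])), ([326.0, 150.0], array([413.2,  43.7])), ([325.0, 128.0], array([426.4,  69.7])), ([410.0, 95.0], array([542.1,  51.2]))]
key [311 142  14  36 455] [([311.0, 142.0], array([455.2, 431.5])), ([324.0, 142.0], array([466.8, 430.4])), ([324.0, 177.0], array([464.2, 398.4])), ([311.0, 177.0], array([452.2, 399.4]))]
```

View pics/w2v.png

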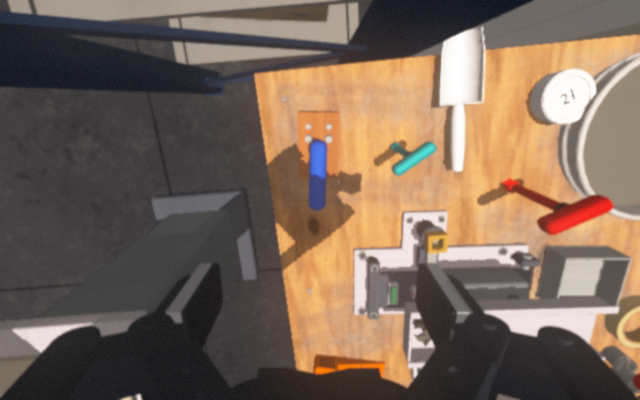

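Wrist view from above the key: the blue handle runs from about (318,140) to (317,210), parallel to tool x. The clamp's brass head is at (437,242), the foot bar at (373,285) and the wedge at (350,368). I'll refine the handle and clamp by colour.

```bash
python3 - <<'E'
from h import *
import pickle
np.set_printoptions(precision=1,suppress=True)
c=pickle.load(open("wcal2.pkl","rb"));im=cv2.imread("pics/w2.png")
h=cv2.cvtColor(im,cv2.COLOR_BGR2HSV);m=cv2.inRange(h,(100,120,25),(130,255,255));m[:130]=0;m[220:]=0;m[:,:300]=0;m[:,340:]=0
p=np.argwhere(m)[:,::-1].astype(np.float32);rc=cv2.minAreaRect(p);print(len(p),rc)
for a in cv2.boxPoints(rc): print(a,at_z("wrist",a,152,c)[:2])
print("center",at_z("wrist",rc[0],152,c))
print("PCA",np.linalg.eigh(np.cov(p.T))[1][:,1])
m=cv2.inRange(h,(15,100,80),(30,255,255))[225:260,415:460];p=np.argwhere(m)[:,::-1]+[415,225];print("brass",p.min(0),p.max(0),p.mean(0),at_z("wrist",p.mean(0),65,c))
for a in cv2.boxPoints(cv2.minAreaRect(p.astype(np.float32))): print(a,at_z("wrist",a,65,c)[:2])
cv2.imwrite("pics/w2c.png",cv2.resize(np.hstack([im[190:330,340:470]]),None,fx=4,fy=4,interpolation=cv2.INTER_CUBIC))
E
```

```text
829 ((317.5, 174.0), (66.0, 15.0), 90.0)
[310. 141.] [454.4 432.7]
[325. 141.] [467.8 431.5]
[325. 207.] [462.8 369.8]
[310. 207.] [448.6 371. ]
center [458.5 402.2 152. ]
PCA [-0.  1.]
brass [425 225] [459 253] [441.1 239. ] [603.9 286.4  65. ]
[422.  229.2] [579.9 301.9]
[457.9 223.2] [624.  306.1]
[462.1 248.3] [630.6 271.3]
[426.2 254.3] [585.4 266.9]
```

View pics/w2c.png

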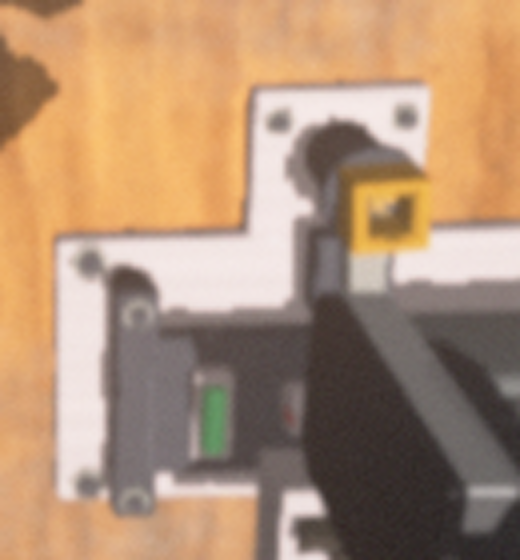

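The crop puts the socket mouth at about (437.8,243.5), the plate front corners at (354.5,249.5) and (354.5,314.3), and the tab corners at (403,212) and (447.3,212). The foot bar spans (374.3,268) to (373.5,315). Seven pictures viewed.

```bash
python3 - <<'E'
from h import *
import pickle
np.set_printoptions(precision=1,suppress=True)
c=pickle.load(open("wcal2.pkl","rb"))
f=lambda x,y:(x/4+340,y/4+190)
B=[((58,238),(-130,55,10)),((58,497),(-130,-55,10)),((252,88),(-61,110,10)),((429,88),(1,110,10)),((247,232),(-61,55,10))]
P=np.array([at_z("wrist",f(*p),10,c)[:2] for p,_ in B]);Q=np.array([b[:2] for _,b in B],float)
for a,b in zip(P,Q): print(b,a)
pc,qc=P.mean(0),Q.mean(0);H=(Q-qc).T@(P-pc);th=np.arctan2(H[0,1]-H[1,0],H[0,0]+H[1,1]);M=np.array([[np.cos(th),-np.sin(th)],[np.sin(th),np.cos(th)]])
t=pc-M@qc;print("base yaw",np.degrees(th),"origin",t,"resid",P-(Q@M.T+t))
print("socket from base",M@[-30,86]+t,"socket seen",at_z("wrist",f(391,214),65,c))
print("head corners",[at_z("wrist",f(*p),65,c)[:2] for p in [(342,170),(430,178),(426,250),(350,250)]])
print("footbar",M@[-105,0]+t, "toe target",M@[-65,0]+t,"block target",M@[-163,0]+t)
E
```

```text
[-130.   55.] [498.7 255. ]
[-130.  -55.] [492.7 145.3]
[-61. 110.] [569.4 306.5]
[  1. 110.] [631.  301.2]
[-61.  55.] [566.9 251.5]
base yaw -3.094930172411074 origin [624.9 192.8] resid [[ 0.7  0.2]
 [ 0.6  0.3]
 [-0.5  0.5]
 [-0.8 -1.5]
 [ 0.   0.4]]
socket from base [599.6 280.3] socket seen [599.8 280.7  65. ]
head corners [array([584.2, 297. ]), array([611.7, 291.9]), array([611.1, 267.2]), array([587. , 269.2])]
footbar [520.  198.5] toe target [560.  196.4] block target [462.1 201.6]
```

>>> carry_out(commands=[[[50, 7, -1, 60, 0, 0, 0], [50, 7, -1, 120, 0, 0, 0], [50, 7, -1, 165, 0, 0, 0], [50, 7, -1, 189, 0, 0, 0], [50, 7, -1, 189, 0, 0, 0]]], grip_force=50)

```text
time: 3.08
tool_pos: [457.8, 399.1, 139.7]
tcp_rot: [-179.8, 0.1, 84.9]
ft_force: [-0.4, 0.4, 0.1]
finger_gap: 49.8
```

>>> carry_out(commands=[[[0, 0, 0, 0, 0, 0, 0], [0, 0, 0, 0, 0, 0, 0], [0, 0, 0, 0, 0, 0, 0], [0, 0, 0, 0, 0, 0, 0], [0, 0, 0, 0, 0, 0, 0]]])

```text
time: 3.7
tool_pos: [459.9, 402.1, 144.0]
tcp_rot: [179.8, -0.1, 85.0]
ft_force: [-1.1, -0.5, 7.0]
finger_gap: 15.0
```

>>> carry_out(commands=[[[0, 0, 0, -30, 0, 0, 0], [0, 0, 0, -60, 0, 0, 0], [0, 0, 0, -85, 0, 0, 0], [0, 0, 0, -85, 0, 0, 0]]])

```text
time: 4.2
tool_pos: [460.2, 402.3, 229.7]
tcp_rot: [179.7, -0.2, 85.0]
ft_force: [0.4, -0.5, -0.0]
finger_gap: 15.1
```

>>> carry_out(commands=[[[0, -36, 50, 0, 0, 0, -2], [0, -72, 100, 0, 0, 0, -4], [0, -95, 130, 0, 0, 0, -4], [0, -109, 150, 0, 0, 0, -4], [0, -109, 150, 0, 0, 0, -4]]])

```text
time: 4.82
tool_pos: [599.2, 278.4, 225.1]
tcp_rot: [-179.9, 0.0, 88.9]
ft_force: [0.5, -0.2, -2.1]
finger_gap: 15.2
```

```bash
python3 - <<'E'
from h import *
import pickle
np.set_printoptions(precision=1,suppress=True)
s=r.sense();print(s["time"],s["tool_pos"],s["tcp_rot"],s["ft_force"],s["finger_gap"])
c=cal("wrist");pickle.dump(c,open("wcal3.pkl","wb"));im=snap("wrist","w3")
p=s["tool_pos"]
print("pred tip",proj("wrist",[p-[0,0,134]],c),"pred socket",proj("wrist",[[599.7,280.5,65]],c))
u,v=proj("wrist",[[599.7,280.5,65]],c)[0].astype(int);print(u,v)
x0,y0=max(0,u-80),max(0,v-70);print("crop",x0,y0)
cv2.imwrite("pics/w3c.png",cv2.resize(im[y0:y0+140,x0:x0+160,::-1],None,fx=4,fy=4,interpolation=cv2.INTER_CUBIC))
E
```

```text
4.825 [599.2 278.4 225.1] [-179.9    0.    88.9] [ 0.5 -0.2 -2.1] 15.161661803500628
pred tip [[318.8 195.8]] pred socket [[319.4 185.2]]
319 185
crop 239 115
```

View pics/w3c.png

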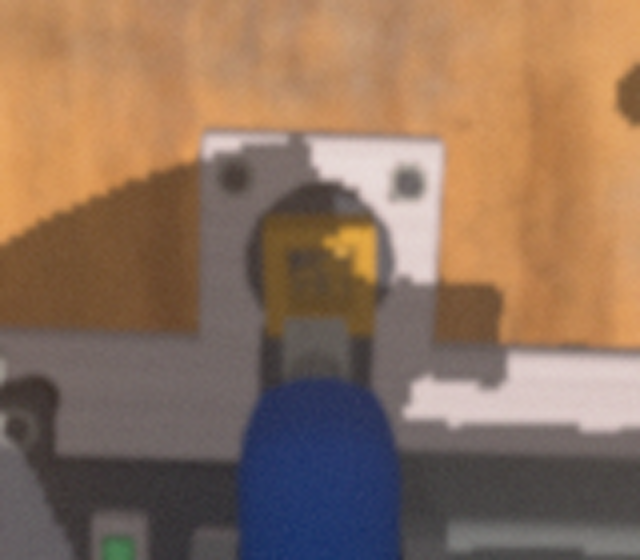

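The wrist crop (offset 239,115, ×4) shows the key tip ending at crop row 317 and columns 285–350. The brass head spans columns 265–377 and rows 215–335, and its hole starts at about (288,248). I'll work out the remaining offset.

```bash
python3 - <<'E'
from h import *
import pickle
np.set_printoptions(precision=1,suppress=True)
c=pickle.load(open("wcal3.pkl","rb"));g=lambda P:(proj("wrist",P,c)-[239,115])*4
p=np.array([599.2,278.4,225.1])
for L in (130,134): print(L,"tip end edges L/R +y",g([p+[-4,4,-L],p+[4,4,-L],p+[-6,6,-L+3],p+[6,6,-L+3],p+[0,-6,-L+3]]).tolist())
a=np.radians(-3)
for y in (279.5,280.5,281.5):
    s=np.array([599.7,y,65]);print(y,"head",g([s+[-12,12,0],s+[12,12,0],s+[12,-12,0],s+[-12,-12,0]]).round(0).tolist(),"hole",g([s+[-6.9,6.9,0],s+[6.9,6.9,0]]).round(0).tolist())
E
python3 - <<'E'
import cv2
im=cv2.imread("pics/w3.png")[160:215,295:345]
cv2.imwrite("pics/w3d.png",cv2.resize(im,None,fx=11,fy=11,interpolation=cv2.INTER_CUBIC))
E
```

```text
130 tip end edges L/R +y [[298.48623403427905, 309.80271059478605], [339.10037869166104, 309.04874219482394], [287.71337320886596, 304.2313138907066], [349.4407082751436, 303.08343007095914], [319.766429842133, 362.42115677654556]]
134 tip end edges L/R +y [[298.7977835367017, 304.41858596416375], [338.83515954659424, 303.6741374042616], [288.1839279832434, 298.8574200939804], [349.0232258926901, 297.7242502872116], [319.77580404289006, 356.29210474560887]]
279.5 head [[265.0, 232.0], [376.0, 230.0], [377.0, 337.0], [268.0, 339.0]] hole [[289.0, 255.0], [353.0, 254.0]]
280.5 head [[265.0, 228.0], [376.0, 226.0], [377.0, 332.0], [268.0, 334.0]] hole [[289.0, 251.0], [353.0, 249.0]]
281.5 head [[265.0, 223.0], [376.0, 221.0], [377.0, 328.0], [268.0, 330.0]] hole [[289.0, 246.0], [353.0, 245.0]]
```

View pics/w3d.png

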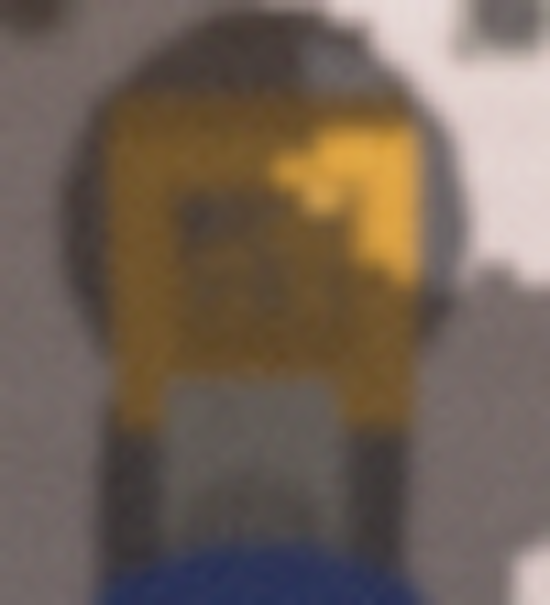

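```bash
python3 - <<'E'
from h import *
import pickle
np.set_printoptions(precision=1,suppress=True)
c=pickle.load(open("wcal3.pkl","rb"));p=np.array([599.2,278.4,225.1])
im=cv2.imread("pics/w3.png");h=cv2.cvtColor(im,cv2.COLOR_BGR2HSV);m=cv2.inRange(h,(100,120,25),(130,255,255));m[:,:270]=0;m[:,370:]=0
q=np.argwhere(m)[:,::-1];n,l,st,ce=cv2.connectedComponentsWithStats(m);print(st[1:][st[1:,4]>200])
# rounded cap sweep: capsule-like handle, silhouettes for along-y offset e, height offset k (handle centre rel. TCP)
for e in (0,-2,-4):
  for k in (0,-4): print(e,k,"end mid top/bot",proj("wrist",[p+[0,33+e,k+12],p+[0,33+e,k],p+[0,33+e,k-12],p+[0,-33+e,k+12]],c)[:,1])
for col in (300,310,318,326,336):
    r_=np.where(m[:,col])[0];print(col,r_.min(),r_.max())
E
```

```text
[[ 299  211   40  151 5439]]
0 0 end mid top/bot [220.8 210.1 201.2 368.9]
0 -4 end mid top/bot [217.  207.  198.5 361.7]
-2 0 end mid top/bot [226.  214.9 205.6 372.8]
-2 -4 end mid top/bot [222.1 211.6 202.8 365.5]
-4 0 end mid top/bot [231.1 219.7 210.  376.6]
-4 -4 end mid top/bot [227.1 216.3 207.1 369.3]
300 227 331
310 212 359
318 211 361
326 213 360
336 227 344
```

>>> carry_out(commands=[[[0, 3, 0, 10, 0, 0, 0], [0, 3, 0, 17, 0, 0, 0], [0, 3, 0, 17, 0, 0, 0], [0, 3, 0, 17, 0, 0, 0], [0, 3, 0, 17, 0, 0, 0]]])

```text
time: 5.5
tool_pos: [598.9, 282.7, 209.8]
tcp_rot: [180.0, -0.0, 89.0]
ft_force: [0.6, 0.0, -0.6]
finger_gap: 14.9
```

```bash
python3 - <<'E'
from h import *
import pickle
np.set_printoptions(precision=1,suppress=True)
s=r.sense();print(s["time"],s["tool_pos"],s["tcp_rot"],s["ft_force"],s["qd"])
c=cal("wrist");pickle.dump((c,s["tool_pos"]),open("wcal4.pkl","wb"));im=snap("wrist","w4")
u,v=proj("wrist",[[599.7,280.5,65]],c)[0];p=s["tool_pos"];S=np.array([599.7,280.5,65]);x0,y0=int(u)-22,int(v)-22
g=lambda P:((proj("wrist",P,c)-[x0,y0])*12).round(0).tolist()
print("head",g([S+[-12,12,0],S+[12,12,0],S+[12,-12,0],S+[-12,-12,0]]),"hole",g([S+[-6.9,6.9,0],S+[6.9,6.9,0],S+[0,-6.9,0]]))
for L in(130,134):
  for y in (-4,-2,0): print(L,y,"tip",g([p+[-6,6+y,3-L],p+[6,6+y,3-L]]))
cv2.imwrite("pics/w4c.png",cv2.resize(im[y0:y0+50,x0:x0+46,::-1],None,fx=12,fy=12,interpolation=cv2.INTER_CUBIC))
E
```

```text
5.5 [598.9 282.7 209.8] [180.  -0.  89.] [ 0.6  0.  -0.6] [-0.1  0.  -0.  -0.  -0.1 -0.1]
head [[93.0, 110.0], [442.0, 104.0], [444.0, 435.0], [103.0, 441.0]] hole [[169.0, 180.0], [369.0, 177.0], [272.0, 369.0]]
130 -4 tip [[165.0, 289.0], [350.0, 286.0]]
130 -2 tip [[165.0, 260.0], [349.0, 257.0]]
130 0 tip [[164.0, 230.0], [349.0, 227.0]]
134 -4 tip [[167.0, 273.0], [348.0, 270.0]]
134 -2 tip [[166.0, 243.0], [348.0, 240.0]]
134 0 tip [[165.0, 214.0], [348.0, 211.0]]
```

View pics/w4c.png

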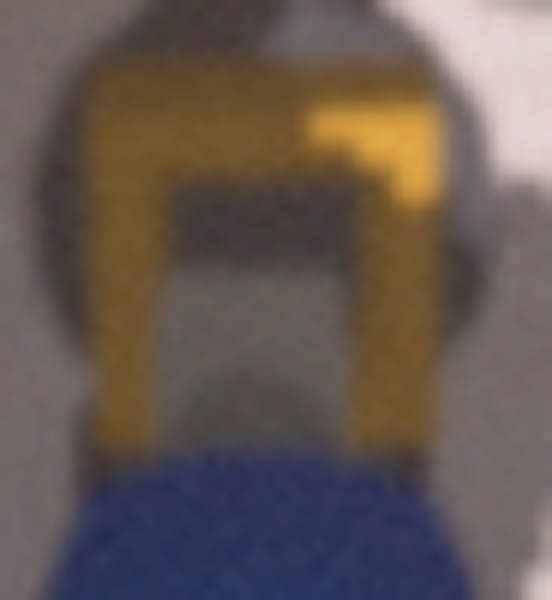

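Now hole columns are 165–365 with its top at row 180, and the tip columns are 158–348 with its edge at 267. The tip is about 0.9 mm low in x and 0.8 mm low in y. I correct that and insert.

>>> carry_out(commands=[[[0, 0.8, 0.9, 5, 0, 0, 0], [0, 0.8, 0.9, 10, 0, 0, 0], [0, 0.8, 0.9, 16, 0, 0, 0], [0, 0.8, 0.9, 22, 0, 0, 0], [0, 0.8, 0.9, 26, 0, 0, 0]]])

```text
time: 6.18
tool_pos: [599.4, 283.3, 182.7]
tcp_rot: [-180.0, 0.0, 89.0]
ft_force: [-1.7, -0.5, 17.5]
finger_gap: 15.5
```

>>> carry_out(commands=[[[0, 0, 0, 0, 0, 0, 0], [0, 0, 0, 1, 0, 0, 0], [0, 0, 0, 2, 0, 0, 0]]])

```text
time: 6.55
tool_pos: [600.1, 283.6, 182.8]
tcp_rot: [179.9, -0.0, 89.0]
ft_force: [-2.8, -2.1, 9.7]
finger_gap: 14.9
```

The tip bottomed at TCP z 183, where the rim would have stopped it at about 199, so the key is seated. Now I turn it anticlockwise about the socket axis.

>>> carry_out(commands=[[[0, 0, -0.4, -2, 0, 0, -8], [0, -0.1, -0.8, -2, 0, 0, -16], [0, -0.3, -1.3, -2, 0, 0, -24], [0, -0.5, -1.6, -2, 0, 0, -32], [0, -0.7, -2, -2, 0, 0, -39]]])

```text
time: 7.18
tool_pos: [598.1, 283.4, 183.7]
tcp_rot: [179.9, -0.0, 128.2]
ft_force: [1.8, 2.3, -1.1]
finger_gap: 15.1
```

>>> carry_out(commands=[[[0, 0, -0.4, 0, 0, 0, -8], [0, -0.1, -0.8, 0, 0, 0, -16], [0, -0.3, -1.3, 0, 0, 0, -24], [0, -0.5, -1.6, 0, 0, 0, -32], [0, -0.7, -2, 0, 0, 0, -40]]])

```text
time: 7.8
tool_pos: [596.9, 282.2, 183.7]
tcp_rot: [179.8, 0.1, 168.3]
ft_force: [2.1, 4.3, -1.5]
finger_gap: 15.0
```

>>> carry_out(commands=[[[0, 0, 0, 0, 0, 0, 0], [0, 0, 0, 0, 0, 0, 0]]])

```text
time: 8.05
tool_pos: [596.9, 282.0, 183.7]
tcp_rot: [179.9, 0.1, 167.8]
ft_force: [0.9, 4.6, -0.4]
finger_gap: 15.0
```

```bash
python3 - <<'E'
from h import *
import pickle
np.set_printoptions(precision=2,suppress=True)
s=r.sense();print(s["time"],s["tool_pos"],s["tcp_rot"],s["ft_force"],s["wrist_torque"],s["joint_pos"])
c=cal("wrist");im=snap("wrist","w5")
b=np.array([624.9,192.8]);a=np.radians(-3.1)
u,v=proj("wrist",[[599.7,280.5,60]],c)[0];x0,y0=max(0,int(u)-70),max(0,int(v)-60);print(x0,y0,u,v)
cv2.imwrite("pics/w5c.png",cv2.resize(im[y0:y0+120,x0:x0+140,::-1],None,fx=4,fy=4,interpolation=cv2.INTER_CUBIC))
S=np.array([599.7,280.5]);
for t in (60,70,80):
    d=np.radians(-90-3.1+t);print(t,"arm end pred",(proj("wrist",[np.r_[S+40*np.array([np.cos(d),np.sin(d)]),55]],c)-[x0,y0])*4)
E
```

```text
8.05 [596.85 281.99 183.74] [179.87   0.06 167.81] [ 0.94  4.62 -0.44] [ 1.42 -0.5  -0.03] [ 20.8   18.64  79.39   0.08  81.85 -57.02]
248 144 318.579625308153 204.50780346835168
60 arm end pred [[213.02 407.52]]
70 arm end pred [[245.63 415.98]]
80 arm end pred [[279.21 419.13]]
```

>>> carry_out(commands=[[[0, 0, 1.5, 0, 0, 0, 0], [0, 0, 1.5, 0, 0, 0, 0], [0, 0, 1.5, 0, 0, 0, 0]]])

```text
time: 8.48
tool_pos: [597.0, 282.6, 183.6]
tcp_rot: [180.0, 0.0, 167.9]
ft_force: [2.5, 3.8, 1.1]
finger_gap: 15.3
```

```bash
python3 - <<'E'
from h import *
np.set_printoptions(precision=2,suppress=True)
s=r.sense();print(s["tool_pos"],s["ft_force"],s["wrist_torque"],s["tcp_rot"])
for f in("w3","w5"):
    im=cv2.imread(f"pics/{f}.png");h=cv2.cvtColor(im,cv2.COLOR_BGR2HSV);m=cv2.inRange(h,(100,120,25),(130,255,255));m[:,:270]=0;m[:,370:]=0
    p=np.argwhere(m)[:,::-1].astype(float);print(f,len(p),p.mean(0),np.linalg.eigh(np.cov(p.T))[1][:,1],[(np.where(m[q])[0].min(),np.where(m[q])[0].max()) for q in (240,280,320)])
E
```

```text
[597.02 282.58 183.65] [2.5  3.85 1.07] [ 0.99 -0.39  0.01] [179.96   0.04 167.94]
w3 5439 [318.35 285.27] [0. 1.] [(np.int64(299), np.int64(338)), (np.int64(300), np.int64(337)), (np.int64(300), np.int64(337))]
w5 5172 [317.86 287.85] [0.01 1.  ] [(np.int64(300), np.int64(336)), (np.int64(300), np.int64(336)), (np.int64(300), np.int64(337))]
```

No slip in the grip, so the clamp angle is about 72° (1.25 rad). I release the key, rise, and go over to the wedge.

>>> carry_out(commands=[[[25, 0, 0, 0, 0, 0, 0], [40, 0, 0, 0, 0, 0, 0], [50, 0, 0, 0, 0, 0, 0], [50, 0, 0, -30, 0, 0, 0], [50, 0, 0, -76, 0, 0, 0]]])

```text
time: 9.1
tool_pos: [595.5, 281.7, 257.5]
tcp_rot: [-179.8, -0.2, 168.0]
ft_force: [0.9, 0.1, -0.4]
finger_gap: 49.8
```

>>> carry_out(commands=[[[60, 0, 0, 0, 0, 0, 0], [60, 108, -259, 40, 0, 0, 0], [60, 108, -259, 40, 0, 0, 0], [60, 108, -259, 40, 0, 0, 0], [60, 108, -259, 40, 0, 0, 0]]])

```text
time: 9.72
tool_pos: [454.4, 77.3, 222.8]
tcp_rot: [-180.0, -0.0, 168.0]
ft_force: [0.5, -0.9, -0.2]
finger_gap: 60.0
```

```bash
python3 - <<'E'
from h import *
np.set_printoptions(precision=2,suppress=True)
s=r.sense();print(s["time"],s["tool_pos"],s["tcp_rot"],s["joint_pos"],s["finger_gap"])
E
```

```text
9.725 [454.4   77.3  222.85] [-179.96   -0.04  168.  ] [  3.3  -13.78 108.6   -0.03  85.22 -74.7 ] 59.97954874636225
```

>>> carry_out(commands=[[[60, 12, -29, 0, 0, 0, 0], [60, 12, -29, 0, 0, 0, 0], [60, 12, -29, 0, 0, 0, 0]]])

```text
time: 10.1
tool_pos: [438.5, 53.1, 223.9]
tcp_rot: [180.0, 0.0, 168.0]
ft_force: [0.4, 0.1, -0.2]
finger_gap: 59.9
```

```bash
python3 - <<'E'
from h import *
import pickle
np.set_printoptions(precision=1,suppress=True)
s=r.sense();print(s["time"],s["tool_pos"],s["tcp_rot"])
c=cal("wrist");im=snap("wrist","w6");pickle.dump(c,open("wcal6.pkl","wb"))
h=cv2.cvtColor(im,cv2.COLOR_RGB2HSV);m=cv2.inRange(h,(3,140,60),(20,255,255));n,l,st,_=cv2.connectedComponentsWithStats(m);k=1+np.argmax(st[1:,4]);print(st[k])
m=np.uint8(l==k)*255;q=cv2.approxPolyDP(cv2.convexHull(np.argwhere(m)[:,::-1].astype(np.int32)),3,True).reshape(-1,2)
for a in q.tolist(): print(a,at_z("wrist",a,0,c)[:2],at_z("wrist",a,30,c)[:2])
snap("top","top6")
x,y,w,hh=st[k][:4]
a=im[max(0,y-20):y+hh+20,max(0,x-20):x+w+20,::-1];print("crop off",max(0,x-20),max(0,y-20),a.shape)
w5=cv2.imread("pics/w5c.png");a=cv2.resize(a,None,fx=3,fy=3,interpolation=cv2.INTER_CUBIC);t=cv2.imread("pics/top6.png")[185:255,270:350];t=cv2.resize(t,None,fx=4,fy=4,interpolation=cv2.INTER_CUBIC)
H=600;C=np.zeros((H,800,3),np.uint8);ah,aw=min(a.shape[0],H),min(a.shape[1],470);C[:ah,:aw]=a[:ah,:aw];C[:280,480:800]=t
w5=cv2.resize(w5,(320,274));C[290:564,480:800]=w5;cv2.imwrite("pics/comp1.png",C)
E
```

```text
10.1 [438.5  53.1 223.9] [180.   0. 168.]
[  278    54   362   243 23967]
[639, 54] [388.3 376.3] [386.3 349.8]
[639, 63] [396.6 376.8] [393.8 350.3]
[560, 239] [568.8 302.2] [551.2 282.1]
[362, 287] [582.8  73.5] [564.   73.1]
[306, 296] [580.9   6.2] [562.2  11.5]
[295, 268] [541.9   1.9] [526.7   7.6]
[278, 181] [437.5   7.9] [431.2  13.1]
[288, 148] [405.6  26.6] [402.   30.1]
[306, 132] [393.6  48.4] [391.1  50.1]
crop off 258 34 (283, 382, 3)
```

View pics/comp1.png

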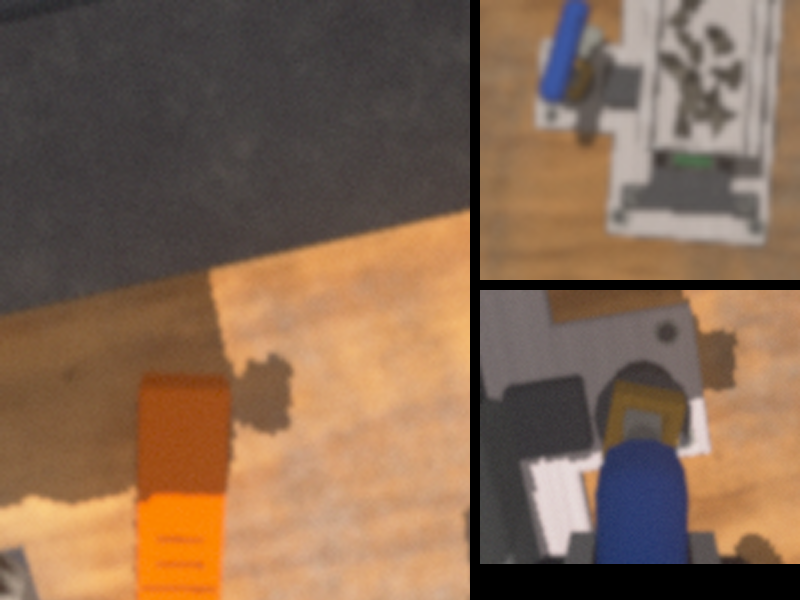

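The composite shows the clamp arm swung clear with the blue key standing in its socket (upper right). The wedge block is at crop columns 138–230, rows 375–493 (×3, offset 258,34). That is picture 12, so from here I measure numerically.

```bash
python3 - <<'E'
from h import *
import pickle
np.set_printoptions(precision=1,suppress=True)
c=pickle.load(open("wcal6.pkl","rb"));f=lambda x,y:(x/3+258,y/3+34)
for nm,p,z in [("backbot L",(146,374),0),("backbot R",(228,374),0),("backtop L",(140,389),30),("backtop R",(231,389),30),("fronttop L",(137,493),30),("fronttop R",(230,493),30)]: print(nm,at_z("wrist",f(*p),z,c)[:2])
im=cv2.imread("pics/w6.png");h=cv2.cvtColor(im,cv2.COLOR_BGR2HSV)
# bright slope part: saturated, orange
m=cv2.inRange(h,(8,225,150),(18,255,255));m[:195]=0;m[:,:285]=0;m[:,360:]=0
for row in range(200,330,12):
    x=np.where(m[row])[0]
    if len(x): print(row,x.min(),x.max(),at_z("wrist",(x.min(),row),8,c)[:2],at_z("wrist",(x.max()+1,row),8,c)[:2])
y=np.where(m.sum(1)>255*8)[0];print(y.min(),y.max())
E
```

```text
backbot L [420.5  43. ]
backbot R [426.4  71. ]
backtop L [419.9  42.2]
backtop R [426.   70.7]
fronttop L [453.6  33.6]
fronttop R [460.   63.6]
200 306 331 [462.   33.3] [467.8  60.2]
212 305 330 [474.9  29.3] [480.7  56.5]
224 305 330 [488.3  26.2] [494.2  53.8]
236 305 329 [502.1  23.1] [507.8  50. ]
248 305 329 [516.1  20. ] [521.9  47.1]
198 258
```

>>> carry_out(commands=[[[60, 0, 0, 60, 0, 0, 1], [60, 0, 0, 120, 0, 0, 1], [60, 0, 0, 170, 0, 0, 1], [60, 0, 0, 199, 0, 0, 1], [60, 0, 0, 199, 0, 0, 1]]], grip_force=60)

```text
time: 10.82
tool_pos: [435.9, 53.6, 22.4]
tcp_rot: [-179.9, -0.3, 167.1]
ft_force: [-0.5, -0.1, 0.7]
finger_gap: 60.1
```

>>> carry_out(commands=[[[0, 0, 0, 0, 0, 0, 0], [0, 0, 0, 0, 0, 0, 0], [0, 0, 0, 0, 0, 0, 0], [0, 0, 0, 0, 0, 0, 0], [0, 0, 0, 0, 0, 0, 0]]])

```text
time: 11.45
tool_pos: [440.3, 53.0, 27.2]
tcp_rot: [179.9, 0.2, 167.0]
ft_force: [-0.8, 1.3, 7.2]
finger_gap: 28.8
```

```bash
python3 - <<'E'
from h import *
np.set_printoptions(precision=2,suppress=True)
s=r.sense();print(s["time"],s["tool_pos"],s["tcp_rot"],s["ft_force"],s["wrist_torque"],s["finger_gap"])
# wedge local grip: origin (440.7,52.6,0)
p=s["tool_pos"];yaw=s["tcp_rot"][2]-180
b=np.array([624.9,192.8]);a=np.radians(-3.1);M=np.array([[np.cos(a),-np.sin(a)],[np.sin(a),np.cos(a)]])
w=np.radians(yaw);g=np.array([[np.cos(w),np.sin(w)],[-np.sin(w),np.cos(w)]])@(p[:2]-[440.7,52.6]);print("grip in wedge",g)
for toe in (-140,-85,-65):
    t=M@(np.array([toe-98,0])+g)+b;print(toe,"TCP",t)
E
```

```text
11.45 [440.27  53.04  27.16] [179.93   0.23 166.99] [-0.8   1.29  7.21] [0.14 0.12 0.03] 28.835273181643995
grip in wedge [-0.52  0.33]
-140 TCP [386.75 206.03]
-85 TCP [441.67 203.05]
-65 TCP [461.64 201.97]
```

>>> carry_out(commands=[[[0, 0, 0, -20, 0, 0, 0], [0, 0, 0, -40, 0, 0, 0], [0, 22, 46, -40, 0, 0, -4], [0, 45, 94, -40, 0, 0, -8], [0, 67, 140, -40, 0, 0, -10]]])

```text
time: 12.08
tool_pos: [404.7, 206.0, 66.2]
tcp_rot: [179.9, 0.1, 177.0]
ft_force: [0.8, -0.1, -0.8]
finger_gap: 28.8
```

>>> carry_out(commands=[[[0, 0, 0, 0, 0, 0, 0], [0, 0, 0, 0, 0, 0, 0], [0, 0, 0, 0, 0, 0, 0]]])

```text
time: 12.45
tool_pos: [404.9, 203.5, 65.2]
tcp_rot: [-180.0, 0.0, 176.9]
ft_force: [0.1, -0.9, -0.9]
finger_gap: 28.9
```

```bash
python3 - <<'E'
from h import *
import pickle
np.set_printoptions(precision=2,suppress=True)
s=r.sense();print(s["time"],s["tool_pos"],s["tcp_rot"],s["ft_force"],s["joint_pos"])
c=cal("wrist");pickle.dump((c,s["tool_pos"],s["tcp_rot"]),open("wcal7.pkl","wb"));im=snap("wrist","w7")
h=cv2.cvtColor(im,cv2.COLOR_RGB2HSV);m=cv2.inRange(h,(5,190,60),(18,255,255));n,l,st,_=cv2.connectedComponentsWithStats(m);k=1+np.argmax(st[1:,4]);print(st[k])
p=s["tool_pos"];w=np.radians(s["tcp_rot"][2]-180);u=np.array([np.cos(w),np.sin(w)]);v=np.array([-u[1],u[0]])
z0=p[2]-27.2;o=p[:2]+0.5*u
print("pred toe L,R,mid",proj("wrist",[np.r_[o+98*u+15*v,z0+3],np.r_[o+98*u-15*v,z0+3]],c).tolist())
mm=(l==k);y=np.where(mm.sum(1)>8)[0];print("rows",y.min(),y.max());
for q in (y.max(),y.max()-3,y.max()-20,y.max()-40): x=np.where(mm[q])[0];print(q,x.min(),x.max()+1)
# plate front edge rows near columns: print gray profile below toe
g=cv2.cvtColor(im,cv2.COLOR_RGB2GRAY)
b=np.array([624.9,192.8]);a=np.radians(-3.1);M=np.array([[np.cos(a),-np.sin(a)],[np.sin(a),np.cos(a)]])
W=lambda x,y,z:np.r_[M@[x,y]+b,z]
print("plate front pred",proj("wrist",[W(-130,30,10),W(-130,-30,10),W(-130,54,10),W(-130,-54,10)],c).tolist())
for bx in (30,-30):
    pts=proj("wrist",[W(x,bx,10) for x in range(-142,-117,2)],c);print(bx,[int(g[int(round(r_)),int(round(cc))]) for cc,r_ in pts])
for by in (54,):
    for x in (-125,-120): pts=proj("wrist",[W(x,y,10) for y in range(47,64,1)],c);print("side+",[int(g[int(round(r_)),int(round(cc))]) if 0<=cc<639.4 and 0<=r_<399 else -1 for cc,r_ in pts])
    for x in (-125,-120): pts=proj("wrist",[W(x,-y,10) for y in range(47,64,1)],c);print("side-",[int(g[int(round(r_)),int(round(cc))]) if 0<=cc<639.4 and 0<=r_<399 else -1 for cc,r_ in pts])
E
```

```text
12.45 [404.92 203.49  65.21] [-179.99    0.02  176.89] [ 0.15 -0.86 -0.94] [ 20.2   -5.32 118.51  -0.01  66.79 -66.69]
[ 282  226   74  120 7675]
pred toe L,R,mid [[346.3009055545595, 413.6242049291297], [294.56234599458554, 413.5757868271262]]
rows 226 345
345 301 335
342 288 336
325 287 351
305 284 354
plate front pred [[367.5485411610314, 362.02949361070716], [276.68936973746224, 361.96466982212974], [403.8973949512239, 362.0414375806264], [240.36527439519665, 361.92477855412824]]
30 [59, 61, 61, 60, 59, 57, 60, 58, 57, 58, 55, 59, 55]
-30 [200, 205, 143, 124, 129, 130, 197, 243, 223, 83, 57, 58, 58]
side+ [55, 54, 51, 51, 52, 51, 52, 52, 48, 47, 47, 49, 50, 50, 51, 52, 84]
side+ [49, 53, 49, 53, 49, 52, 49, 49, 51, 47, 50, 49, 47, 51, 51, 50, 52]
side- [49, 49, 50, 48, 50, 47, 49, 48, 49, 45, 45, 46, 44, 46, 45, 46, 47]
side- [51, 47, 50, 53, 49, 50, 45, 48, 49, 47, 46, 49, 45, 44, 47, 45, 45]
```

>>> carry_out(commands=[[[0, 0, -1, 12, 0, 0, 0], [0, 0, -1, 20, 0, 0, 0], [0, 0, -1, 25, 0, 0, 0], [0, 0, -1, 27, 0, 0, 0], [0, 0, -1, 28, 0, 0, 0]]])

```text
time: 13.12
tool_pos: [404.6, 203.5, 37.1]
tcp_rot: [180.0, 0.0, 177.0]
ft_force: [-1.2, -0.6, 1.8]
finger_gap: 28.5
```

>>> carry_out(commands=[[[0, 0, 0, 0, 0, 0, 0], [0, 0, 0, 0.5, 0, 0, 0], [0, 0, 0, 1, 0, 0, 0]]])

```text
time: 13.5
tool_pos: [404.7, 203.6, 36.4]
tcp_rot: [180.0, 0.0, 177.0]
ft_force: [-3.0, 0.0, 4.4]
finger_gap: 28.7
```

>>> carry_out(commands=[[[0, -8, 0.5, -0.5, 0, 0, 0], [0, -16, 1, -0.5, 0, 0, 0], [0, -25, 1, -0.5, 0, 0, 0], [0, -33, 1, -0.5, 0, 0, 0], [0, -36, 1, -0.5, 0, 0, 0]]])

```text
time: 14.12
tool_pos: [441.4, 202.6, 36.9]
tcp_rot: [180.0, 0.0, 177.0]
ft_force: [-4.8, 0.5, 6.5]
finger_gap: 28.9
```

>>> carry_out(commands=[[[0, -2, 0, 0, 0, 0, 0], [0, -4, 0, 0, 0, 0, 0], [0, -6, 0, 0, 0, 0, 0]]])

```text
time: 14.5
tool_pos: [446.5, 202.4, 36.9]
tcp_rot: [180.0, -0.1, 177.0]
ft_force: [-11.8, 0.7, 13.6]
finger_gap: 28.7
```

>>> carry_out(commands=[[[0, -2, 0, 0, 0, 0, 0], [0, -4, 0, 0, 0, 0, 0], [0, -6, 0, 0, 0, 0, 0]]])

```text
time: 14.88
tool_pos: [451.5, 202.2, 36.9]
tcp_rot: [180.0, -0.2, 177.0]
ft_force: [-14.6, -0.1, 16.9]
finger_gap: 28.8
```

>>> carry_out(commands=[[[0, -1, 0, -0.5, 0, 0, 0], [0, -2, 0, -1, 0, 0, 0], [0, -3, 0, -1.5, 0, 0, 0]]])

```text
time: 15.25
tool_pos: [454.4, 201.6, 37.3]
tcp_rot: [-180.0, -0.2, 177.0]
ft_force: [-5.6, 1.1, 2.0]
finger_gap: 28.9
```

```bash
python3 - <<'E'
from h import *
np.set_printoptions(precision=2,suppress=True)
s=r.sense();print(s["time"],s["tool_pos"],s["tcp_rot"],s["ft_force"],s["wrist_torque"])
im0=cv2.imread("pics/scene0.png");im=snap("scene","s8")[:,:,::-1]
b=np.array([624.9,192.8]);a=np.radians(-3.1);M=np.array([[np.cos(a),-np.sin(a)],[np.sin(a),np.cos(a)]])
W=lambda x,y,z:np.r_[M@[x,y]+b,z]
print("bar ends scene",proj("scene",[W(-105,46,34),W(-105,-46,34),W(-105,0,18),W(-105,0,21)]).tolist())
E
```

```text
15.25 [454.39 201.62  37.28] [-179.97   -0.17  176.99] [-5.62  1.1   2.  ] [0.1  0.67 0.07]
bar ends scene [[341.5540690266185, 236.8944589183526], [363.7247036352357, 221.92251485372216], [352.5948130604258, 235.22092072741654], [352.6826064736323, 234.0858695667436]]
```

>>> carry_out(commands=[[[0, -2, 0.5, -0.3, 0, 0, 0], [0, -4, 1, -0.3, 0, 0, 0], [0, -6, 1, -0.3, 0, 0, 0], [0, -7, 1, -0.3, 0, 0, 0], [0, -7, 1, -0.3, 0, 0, 0]]])

```text
time: 15.92
tool_pos: [461.5, 202.0, 37.3]
tcp_rot: [-180.0, -0.2, 177.0]
ft_force: [-4.8, 0.4, 1.6]
finger_gap: 29.2
```

```bash
cat > chk.py <<'E'
from h import *
np.set_printoptions(precision=2,suppress=True)
s=r.sense();print(s["time"],s["tool_pos"],s["tcp_rot"],s["ft_force"],s["finger_gap"],s["qd"])
b=np.array([624.9,192.8]);a=np.radians(-3.1);M=np.array([[np.cos(a),-np.sin(a)],[np.sin(a),np.cos(a)]])
t=M.T@(s["tool_pos"][:2]-b);print("toe base",t+[98.5,-.3],"lift",(t[0]+98.5+105-25)/5)
f=lambda fn:cv2.cvtColor(cv2.imread(fn),cv2.COLOR_BGR2GRAY).astype(np.float32)
A=f("pics/scene0.png");snap("scene","s9");B=f("pics/s9.png")
def ecc(x0,y0,x1,y1):
    w=np.eye(2,3,dtype=np.float32);cc,w=cv2.findTransformECC(A[y0:y1,x0:x1],B[y0:y1,x0:x1],w,cv2.MOTION_TRANSLATION,(3,200,1e-6),None,3);return cc,w[:,2]
for nm,bx in {"trough front":(318,172,356,202),"trough mid":(285,163,330,192),"trough rear":(262,158,292,182),"table ref":(360,225,400,260),"timer ref":(343,195,372,215),"red key":(240,180,265,245)}.items():
    try: print(nm,ecc(*bx))
    except Exception as e: print(nm,"fail")
W=lambda x,y,z:np.r_[M@[x,y]+b,z]
print("expected px per 3mm lift at front",(proj("scene",[W(-80,0,123)])-proj("scene",[W(-80,0,120)])))
E
python3 chk.py
```

```text
15.925 [461.46 202.02  37.3 ] [-179.96   -0.17  176.98] [-4.85  0.45  1.58] 29.17946436976292 [ 0.1  -0.17  0.08  0.06 -0.14 -0.02]
toe base [-65.2    0.07] lift 2.9605251037394624
trough front (0.9727474862741204, array([-0.66, -0.96], dtype=float32))
trough mid (0.5088799567891186, array([ 0.01, -0.  ], dtype=float32))
trough rear (0.9956069785539229, array([-0.02, -0.02], dtype=float32))
table ref fail
timer ref fail
red key (0.9996640906425732, array([-0.01, -0.01], dtype=float32))
expected px per 3mm lift at front [[ 0.08 -1.24]]
```

>>> carry_out(commands=[[[0, 0, 0, 0, 0, 0, 0], [0, 0, 0, 0, 0, 0, 0], [0, 0, 0, 0, 0, 0, 0], [0, 0, 0, 0, 0, 0, 0]]])

```text
time: 16.48
tool_pos: [461.5, 202.0, 37.4]
tcp_rot: [-180.0, -0.2, 177.0]
ft_force: [-5.5, -0.1, 0.4]
finger_gap: 28.9
```

```bash
cat >> chk.py <<'E'
for th in (0.010,0.014,0.018):
    P=[];Q=[]
    for y in(-30,30):
        for z in(115,136): x=-78;P.append(W(x,y,z));dx,dz=x-110,z-20;Q.append(W(110+dx+th*dz,y,20+dz-th*dx))
    print(th,(proj("scene",Q)-proj("scene",P)).mean(0))
T0=cv2.imread("pics/top0.png");snap("top","t9");T=cv2.imread("pics/t9.png")
for n,px in (("scoop",(200,178,266,202)),("brush",(348,143,398,162)),("timer",(368,198,394,217))):
    x0,y0,x1,y1=px;w=np.eye(2,3,dtype=np.float32)
    try: print(n,cv2.findTransformECC(cv2.cvtColor(T0[y0:y1,x0:x1],6),cv2.cvtColor(T[y0:y1,x0:x1],6),w,cv2.MOTION_TRANSLATION,(3,200,1e-6),None,3)[0],w[:,2])
    except Exception: print(n,"fail")
h=cv2.cvtColor(T,cv2.COLOR_BGR2HSV);m=cv2.inRange(h,(105,120,60),(125,255,255));n,l,st,ce=cv2.connectedComponentsWithStats(m);k=1+np.argmax(st[1:,4]);print("blue handle top",st[k],ce[k],at_z("top",ce[k],190))
E
python3 chk.py
```

```text
16.475 [461.46 202.03  37.39] [-179.96   -0.15  176.98] [-5.55 -0.12  0.45] 28.907742542029887 [ 0.02 -0.01 -0.11  0.03 -0.04 -0.02]
toe base [-65.2    0.08] lift 2.960934121387942
trough front (0.9729710381682504, array([-0.66, -0.95], dtype=float32))
trough mid (0.5094801322498929, array([-0.02, -0.04], dtype=float32))
trough rear (0.9936792459319781, array([-0.1 , -0.05], dtype=float32))
table ref fail
timer ref fail
red key (0.9997518783213701, array([-0.01, -0.02], dtype=float32))
expected px per 3mm lift at front [[ 0.08 -1.24]]
0.01 [-0.35 -0.91]
0.014 [-0.49 -1.27]
0.018 [-0.62 -1.63]
scoop 0.999941017073515 [-0.02 -0.  ]
brush 0.9995935198876921 [-0.02  0.02]
timer 0.9998294935221401 [-0.   -0.01]
blue handle top [286 186  10  24 111] [290.51 197.36] [598.68 282.71 190.  ]
```

```bash
python3 -c "
from bench import r
print(r.hand_in())"
```

```text
the job is handed in; nothing more can be done
None
```

The job is done and handed in at about 16.6 s of the 56 s allowed; the hand-in gives no verdict, so the result rests on my own checks. The blue key stands in the swing-clamp socket and the clamp is open. The orange wedge is pushed under the middle of the foot bar and still gripped.

- **Key and clamp:** The key went to the socket floor (TCP at 183 mm, where the rim would have stopped it at about 199). I worked the clamp angle out from the turn of the key as about 72° (1.25 rad). The handle had not slipped in the grip. The top view then showed the arm clear of the ear, and at the end the key handle within about 3 mm of the socket axis.
- **Wedge:** Its toe is at x −65 mm and within 1 mm of the plate's middle line. By the 1-in-5 slope that gives about 3.0 mm of lift. The arm was at rest, still pushing with about 5 N, and the jaws were closed on the wedge at 28.9 mm.
- **Check that only partly agreed:** The scene camera's shift of the trough front gave a tilt of 0.0105 rad from its vertical part and about 0.019 rad from its horizontal part. The slope gives 0.0138 rad, and all three lie inside the allowed 0.0065 to 0.0255 rad. Three of the scene camera's comparison patches were no use: two failed and one matched poorly.
- **Other things on the bench:** The scoop, brush and timer had not moved (under 0.1 pixel, about 0.3 mm).
- **Push force:** While pushing the wedge I briefly pressed it onto the plate with about 17 N, then eased off.

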